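Tea cups on the display board by height

TASK

Line the four tea cups up by height on the display board: one cup upright and centred on each cork mat, the shortest on the mat next to the brass weight and each next one taller, so that the tallest is at the far end. Do not knock any cup over, and leave the yellow bowl where it stands.

Things in the scene. Friction and masses are not known exactly. Their poses are not given: they have to be found in the camera images.
- white_mid (a point): Centre (half-way up, on the axis) of the glossy white tea cup, the shortest of four: a loose, straight-sided round cup without handle, open at the top, 56 mm across and 50 mm tall, wall 4 mm, about 150 g; z points up out of its mouth. It starts upright on the red table (surface at height 0).
- green_mid (a point): Centre (half-way up, on the axis) of the pale celadon-green tea cup, the second shortest of four: a loose, straight-sided round cup without handle, open at the top, 56 mm across and 66 mm tall, wall 4 mm, about 169 g; z points up out of its mouth. It starts upright on the red table (surface at height 0).
- blue_mid (a point): Centre (half-way up, on the axis) of the deep cobalt-blue tea cup, the second tallest of four: a loose, straight-sided round cup without handle, open at the top, 56 mm across and 82 mm tall, wall 4 mm, about 188 g; z points up out of its mouth. It starts upright on the red table (surface at height 0).
- amber_mid (a point): Centre (half-way up, on the axis) of the amber-orange tea cup, the tallest of four: a loose, straight-sided round cup without handle, open at the top, 56 mm across and 98 mm tall, wall 4 mm, about 208 g; z points up out of its mouth. It starts upright on the red table (surface at height 0).
- mat_a: One of four identical round cork mats, 68 mm across and 3 mm thick, fixed in a straight row 95 mm apart along the dark wooden display board (an end mat; the row runs a, b, c, d). Origin at the centre of its underside, its top is 3 mm higher (18 mm above the table); x points across the board, y along the row.
- mat_b: One of four identical round cork mats, 68 mm across and 3 mm thick, fixed in a straight row 95 mm apart along the dark wooden display board (an inner mat; the row runs a, b, c, d). Origin at the centre of its underside, its top is 3 mm higher (18 mm above the table); x points across the board, y along the row.
- mat_c: One of four identical round cork mats, 68 mm across and 3 mm thick, fixed in a straight row 95 mm apart along the dark wooden display board (an inner mat; the row runs a, b, c, d). Origin at the centre of its underside, its top is 3 mm higher (18 mm above the table); x points across the board, y along the row.
- mat_d: One of four identical round cork mats, 68 mm across and 3 mm thick, fixed in a straight row 95 mm apart along the dark wooden display board (an end mat; the row runs a, b, c, d). Origin at the centre of its underside, its top is 3 mm higher (18 mm above the table); x points across the board, y along the row.
- brass_weight: Round brass weight, 34 mm across, 26 mm high with its small knob, fixed on the display board in line with the row, about 76 mm beyond the centre of one end mat (either end; a low 30 mm grey square block stands at the other). Origin at the centre of its underside.
- bowl: Mustard-yellow loose bowl, 110 mm across and 50 mm high, standing on the table to one side of the cups, a bystander. Origin at the centre of its underside.
Things that resemble listed ones, but are neither listed nor needed, are in the scene too. What is shaped like the part that bears white_mid but pink is not meant.

How it is judged:
By the outcome, as a careful person would: the job done as asked, in the order asked, and still so for the second after the job is handed in, with the robot touching nothing.
It also fails if it takes over 125 s, if anything falls off the work surface, if the arm or the gripper's body presses on something with over 40 N, if the wrist force passes 120 N, or if a joint passes its speed limit or range.

ROBOT

A 6-joint arm with a two-finger parallel gripper is mounted at the origin on the work surface. World frame = base frame: x ahead of the robot, y to its left, z up, the work surface at z = 0. Lengths are in mm, angles in rad, forces in N, time in s.
With the tool pointing down it reaches from about 350 to 975 mm from the base axis. Payload 7.1 kg.
Tool frame: the origin (TCP) lies on the centre line of the jaws, within the pads' length; the fingertips stand 8 mm ahead of it and the grasp point (between the pads) lies 11 mm behind it; z points along the fingers, x is the direction in which the jaws open and shut, and the axes are right-handed (so a half turn about z gives the same grasp; the last joint's range is limited). The gripper opens to 88 mm and grips with 3 to 60 N. Pads are 20 mm wide; open, the fingers measure 115 mm over their backs; the gripper's body (75 mm by 178 mm) begins 61 mm behind the grasp point.
Start: joints at [1.286, 0.423, 1.63, -0, 1.089, -0.019], TCP at [164.144, 603.044, 230.675] pointing down, gripper open.
Joint ranges: [-3, 3], [-0.9, 2.11], [0.09, 2.58], [-1.31, 4.45], [0.11, 2.69], [-2.54, 2.54]. Speed limits (rad/s): [2.39, 2.39, 3.01, 3.14, 3.14, 3.14].

INTERFACE

Orientations are given as a rotation vector (axis times angle).
In Python, from workcell import ctrl gives the robot as it stands.
- The arm moves only by the shell command python3 -m handwheel 'ROWS'. ROWS is JSON, a list of rows, each a list of 3 entries, a list of its own where there are three numbers: the turn, a rotation vector about the tool's x, y, z in rad, then the shift along the tool's x, y, z in mm, then the opening, from 0 (shut) to 1 (fully open). In form: [[[ax, ay, az], [tx, ty, tz], jaw], ...]. A call has exactly 10 rows; each row shifts and turns the pose as measured when the row begins, along the tool's axes as they then stand; what a row does not reach is not made up. A row lasts 1/12 s, in which the tool goes at most 41.7 mm and 7.16 degrees, less where a joint would pass 70% of its speed; a pose out of reach is approached as far as the arm can. A call with a gripper value outside its range is refused whole. The fingers move at their own pace and stop on an object; the grip force is fixed at half the most. Time passes only in rows, so rows that do not move let the fingers close, or fill a call up. It gives the time, the measured TCP pose, the force and the opening at its end, in the units of the state.
- ctrl.get_obs(): the state, without advancing time (a new reading comes with each control period).
- ctrl.get_image(name): name is "scene" or "top" or "wrist"; returns a dict with "pixels" (400x640x3 uint8, red, green, blue), "camera_matrix" (3x3 intrinsics, pixels), "rvec" (rotation vector, rad) and "tvec" (3), from world to camera coordinates, as OpenCV has them. Camera axes: x right, y down, z forward; pixel columns grow to the right and rows downward; lengths in mm; the calibration is good to about 2 mm. A picture is of the moment at which its call begins. There is no depth.
- ctrl.close_job(): hands the job in, once; it reports no verdict.
Trained networks look in a picture, given as the dict that the camera call returned (one of the last four; its "shot" number tells which), for a name from the list of things; names that differ only in an ending like _2 or _b are one class to them, and where a whole thing is asked for, a point or a joint stands for the part that bears it (a point fixed in the world has none). Each returns a list of dicts, best first, with "score" (0 to 1); they miss things now and then, are a little off and sometimes report something else, mostly with a low value. They report only what shows in the picture. A call takes as long as a camera call. They do not tell look-alikes from the thing itself.
- ctrl.look_for(picture, query): "position" ([x, y, z] in mm, in the coordinates of the camera as it stood for that picture, good to about 4 mm: the middle of the surface that is visible of it).
- ctrl.spot_point(picture, query): "position" ([x, y, z] in mm, in the coordinates of the camera as it stood for that picture, good to about 4 mm: a listed point, or the origin of a listed thing).
The state is a dict: "t": time; "qpos": joint angles; "qvel": joint speeds; "joint_torque": joint torques, N m; "ee_pos": TCP position; "orientation": TCP orientation; "ft_force": force on the tool from outside, world axes, zero at the start; "moment": the same for the moment, N m; "width": finger opening in mm.
Only numpy, scipy, OpenCV 4.12 (cv2) and the standard library are available. Lean on these libraries where they do the work, as an engineer would, in place of code of your own. Each camera call takes 0.05 s, during which the arm holds its last target.

## Working session

There is one attempt and no reset: what is moved stays moved. The work goes in short steps, Python scripts to look and compute and a shell command to move; the robot and the scene stay as the last step left them, time stands still between calls to the robot, and variables do not carry over. Pictures are saved under pics/ and viewed, and the job is handed in when it is done.

```bash
ls; mkdir -p pics; cat > h.py <<'E'
from workcell import ctrl
import numpy as np, cv2
from scipy.spatial.transform import Rotation as R
def w(p,pos):
    return R.from_rotvec(p["rvec"]).as_matrix().T@(np.array(pos)-np.array(p["tvec"]).ravel())
def save(p,n): cv2.imwrite('pics/'+n,p["pixels"][:,:,::-1])
def proj(p,X):
    a,_=cv2.projectPoints(np.array(X,float).reshape(-1,3),np.array(p["rvec"],float),np.array(p["tvec"],float),np.array(p["camera_matrix"],float),None);return a.reshape(-1,2)
def ray(p,uv,z):
    Rm=R.from_rotvec(p["rvec"]).as_matrix();K=np.array(p["camera_matrix"]);d=Rm.T@np.linalg.inv(K)@np.array([uv[0],uv[1],1.]);c=-Rm.T@np.array(p["tvec"]).ravel()
    return c+d*(z-c[2])/d[2]
E
python3 - <<'E'
from h import *
o=ctrl.get_obs();print({k:np.round(v,3) for k,v in o.items()})
for n in ["scene","top","wrist"]:
    p=ctrl.get_image(n);save(p,n+"0.png")
    for q in ["white_mid","green_mid","blue_mid","amber_mid","mat_a","brass_weight","bowl"]:
        for d in ctrl.spot_point(p,q)[:5]:
            P=w(p,d["position"]);print(n,q,round(d["score"],2),P.round(0),proj(p,P).round(0)[0])
E
```

```text
pics
{'t': np.float64(0.0), 'qpos': array([ 1.286,  0.424,  1.631, -0.   ,  1.089, -0.019]), 'qvel': array([ 0.   ,  0.001, -0.002,  0.001, -0.   ,  0.003]), 'joint_torque': array([ 1.0000e-03, -5.4463e+01, -2.7366e+01,  6.4000e-02,  2.3000e-02,
       -0.0000e+00]), 'ee_pos': array([164.003, 602.544, 229.893]), 'orientation': array([ 2.495e+00,  1.907e+00, -2.000e-03]), 'ft_force': array([ 0.005,  0.472, -0.223]), 'moment': array([0.049, 0.015, 0.008]), 'width': np.float64(87.644)}
scene white_mid 0.96 [493.  88.  25.] [366. 212.]
scene white_mid 0.91 [378. 136.  23.] [405. 191.]
scene white_mid 0.85 [350.  19.  21.] [367. 171.]
scene white_mid 0.57 [365. 221.  23.] [440. 200.]
scene green_mid 0.58 [ 465. -244.   32.] [257. 160.]
scene blue_mid 0.71 [456. -52.  38.] [322. 180.]
scene blue_mid 0.7 [ 497. -380.    2.] [210. 160.]
scene amber_mid 0.67 [475. 238.  48.] [431. 223.]
scene mat_a 0.95 [646. -44.  15.] [283. 235.]
scene mat_a 0.71 [646.  55.  13.] [321. 252.]
scene mat_a 0.69 [ 638. -134.   13.] [252. 220.]
scene mat_a 0.57 [648. 146.  14.] [357. 269.]
scene mat_a 0.45 [ 496. -377.   -1.] [212. 160.]
scene brass_weight 0.78 [654. 223.  20.] [390. 284.]
scene brass_weight 0.7 [ 638. -134.   15.] [252. 219.]
scene bowl 0.6 [ 497. -382.   -0.] [210. 160.]
scene bowl 0.56 [474. 238.  46.] [431. 223.]
top white_mid 0.93 [367. 222.  22.] [243. 258.]
top white_mid 0.88 [348.  11.  22.] [317. 265.]
top white_mid 0.68 [485.  87.  22.] [291. 217.]
top white_mid 0.58 [379. 135.  23.] [274. 254.]
top green_mid 0.86 [ 463. -246.   31.] [407. 226.]
top blue_mid 0.78 [458. -57.  41.] [341. 226.]
top amber_mid 0.7 [473. 239.  48.] [237. 220.]
top mat_a 0.94 [ 638. -132.   14.] [366. 168.]
top mat_a 0.81 [643.  56.  13.] [303. 166.]
top mat_a 0.73 [650. 150.  16.] [272. 163.]
top brass_weight 0.64 [654. 224.  15.] [247. 161.]
top bowl 0.63 [ 492. -387.   -1.] [451. 218.]
```

View pics/scene0.png

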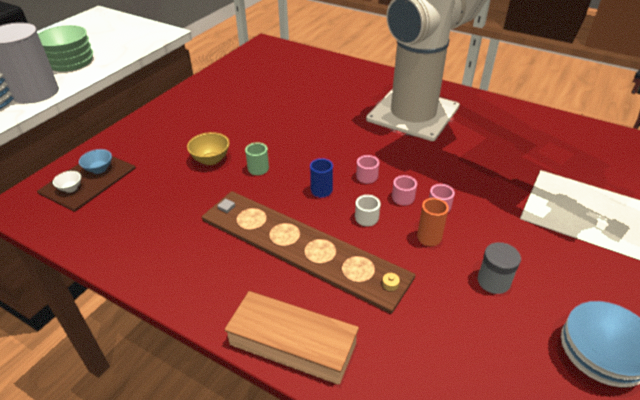

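View pics/top0.png

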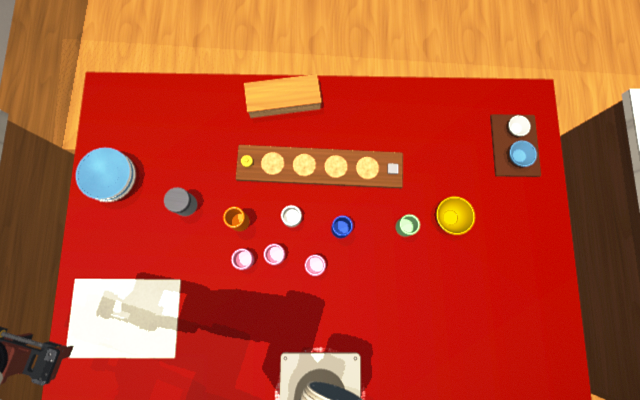

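```bash
python3 - <<'E'
import cv2,numpy as np
a=cv2.imread('pics/scene0.png')[140:300,190:460]; b=cv2.imread('pics/top0.png')[150:280,220:420]
cv2.imwrite('pics/crop_s.png',cv2.resize(a,None,fx=2.9,fy=2.9,interpolation=cv2.INTER_CUBIC))
cv2.imwrite('pics/crop_t.png',cv2.resize(b,None,fx=4,fy=4,interpolation=cv2.INTER_CUBIC))
E
```

```text
(no output)
```

View pics/crop_s.png

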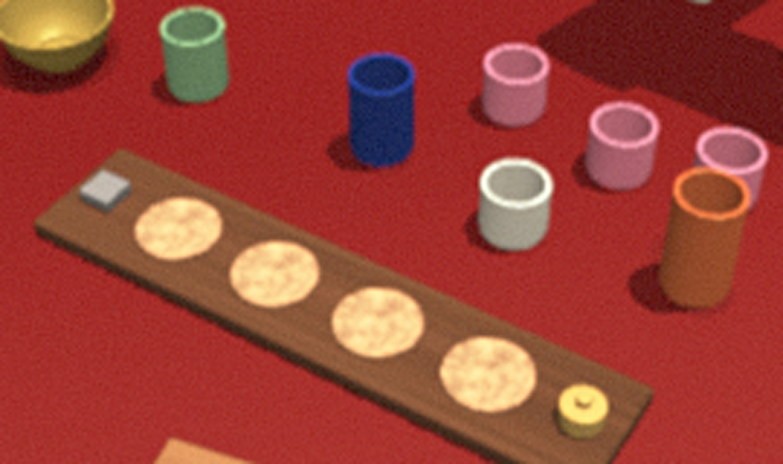

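View pics/crop_t.png

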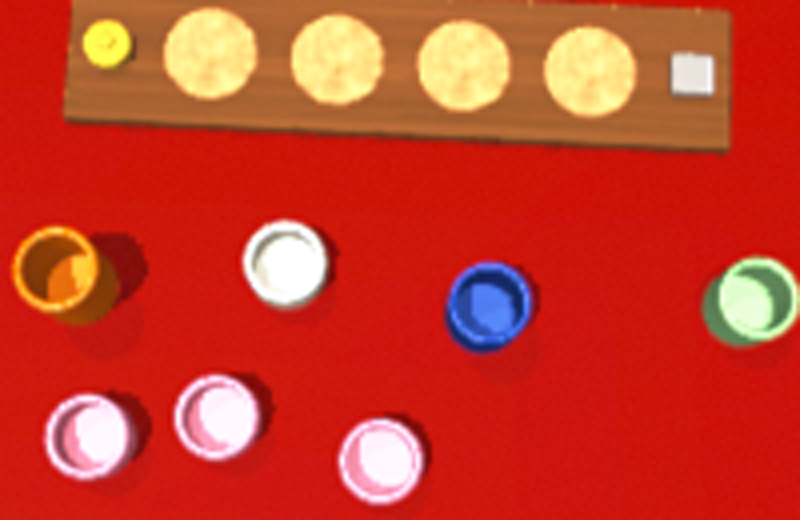

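Four white-class candidates in the scene view: (366,212), (405,191), (367,171), (440,200). Only (366,212), top (291,217), is white; the other three are pink decoys. The brass weight is at scene (390,284), top (247,161), the +y end, so white goes on the +y mat, then green, blue and amber. Now I'll measure precisely from both views.

```bash
cat > m.py <<'E'
from h import *
from scipy.optimize import least_squares
H=dict(white=50,green=66,blue=82,amber=98)
def tri(ps,uvs):
    A=[];b=[]
    for p,uv in zip(ps,uvs):
        a=ray(p,uv,0);c=ray(p,uv,300);d=(c-a)/np.linalg.norm(c-a);M=np.eye(3)-np.outer(d,d);A.append(M);b.append(M@a)
    return np.linalg.lstsq(np.vstack(A),np.hstack(b),rcond=None)[0]
def mask(p,col,around,rad):
    hsv=cv2.cvtColor(p["pixels"],cv2.COLOR_RGB2HSV).astype(int);h,s,v=hsv[...,0],hsv[...,1],hsv[...,2]
    m={'white':(s<70)&(v>70),'green':(h>40)&(h<90)&(s>30),'blue':(h>95)&(h<135)&(s>80),'amber':(h>6)&(h<25)&(s>100)&(v>60),'cork':(h>8)&(h<28)&(v>175)&(s<180)}[col]
    yy,xx=np.indices(m.shape);m=m&(np.hypot(xx-around[0],yy-around[1])<rad)
    n,l,st,ce=cv2.connectedComponentsWithStats(m.astype(np.uint8))
    if n<2: return m,None
    i=1+np.argmax(st[1:,4]);return l==i,ce[i]
def cylsil(p,x,y,z0,h,r=28):
    t=np.linspace(0,2*np.pi,72);X=np.c_[x+r*np.cos(t),y+r*np.sin(t)]
    pts=np.vstack([np.c_[X,0*t+z0],np.c_[X,0*t+z0+h]])
    hull=cv2.convexHull(proj(p,pts).astype(np.float32)*16)
    im=np.zeros((400*4,640*4),np.uint8);cv2.fillConvexPoly(im,np.round(hull*4-0+ (4-1)/2*0).astype(np.int32),255,shift=4)
    return cv2.resize(im,(640,400),interpolation=cv2.INTER_AREA)/255.
def silh(p,x,y,z0,h):
    im=cylsil(p,x,y,z0,h);yy,xx=np.indices(im.shape);s=im.sum()
    return np.array([(im*xx).sum()/s,(im*yy).sum()/s]),s
E
python3 - <<'E'
from m import *
T=ctrl.get_image("top");S=ctrl.get_image("scene")
G=dict(white=(489,87),green=(464,-245),blue=(457,-55),amber=(474,238))
for c,(x,y) in G.items():
    h=H[c];res=[]
    for p,n in((T,'T'),(S,'S')):
        a=proj(p,[x,y,h/2])[0];rad=13 if n=='T' else 26
        m,ce=mask(p,c,a,rad+h/12);
        q=np.array([x,y],float)
        for _ in range(4):   # shift position so that predicted silhouette centroid matches
            sc,s=silh(p,q[0],q[1],0,h);J=np.c_[silh(p,q[0]+4,q[1],0,h)[0]-sc,silh(p,q[0],q[1]+4,0,h)[0]-sc]/4
            q=q+np.linalg.solve(J,ce-sc)
        res.append(q);print(c,n,ce.round(1),'area',m.sum(),'pred',s.round(),'xy',q.round(1))
mats=[]
for i,(x,y) in enumerate([(650,149),(644,56),(644,-43),(638,-134)]):
    ce=[]
    for p,n in((T,'T'),(S,'S')):
        m,k=mask(p,'cork',proj(p,[x,y,18])[0],16 if n=='T' else 22);ce.append(k);print(i,n,k.round(1),m.sum(),ray(p,k,18).round(1))
    print('tri',tri([T,S],ce).round(1))
E
```

```text
white T [290.9 215.5] area 341 pred 354.0 xy [487.9  86.8]
white S [367.  209.8] area 648 pred 695.0 xy [486.5  87.5]
green T [407.3 225. ] area 366 pred 425.0 xy [ 462.4 -247.8]
green S [256.9 158.3] area 570 pred 672.0 xy [ 462.5 -245.4]
blue T [341.6 226.3] area 359 pred 394.0 xy [455.2 -58.1]
blue S [321.  177.2] area 744 pred 855.0 xy [454.3 -56.1]
amber T [235.6 218.3] area 492 pred 489.0 xy [474.  239.8]
amber S [432.1 221.2] area 1120 pred 1208.0 xy [473.  239.7]
0 T [272.2 162.9] 457 [649.6 148.1  18. ]
0 S [358.  268.5] 689 [649.9 148.4  18. ]
tri [649.7 148.2  17.6]
1 T [303.5 164. ] 475 [647.3  54.6  18. ]
1 S [319.9 250.6] 622 [646.6  53.4  18. ]
tri [647.2  54.2  19. ]
2 T [335.5 165.3] 488 [644.4 -41.7  18. ]
2 S [284.2 233.9] 565 [643.2 -41.7  18. ]
tri [644.  -41.4  18.9]
3 T [366.4 167.2] 465 [ 639.7 -134.5   18. ]
3 S [251.1 218.3] 519 [ 639.6 -136.4   18. ]
tri [ 639.9 -135.1   18.7]
```

View pics/wrist0.png

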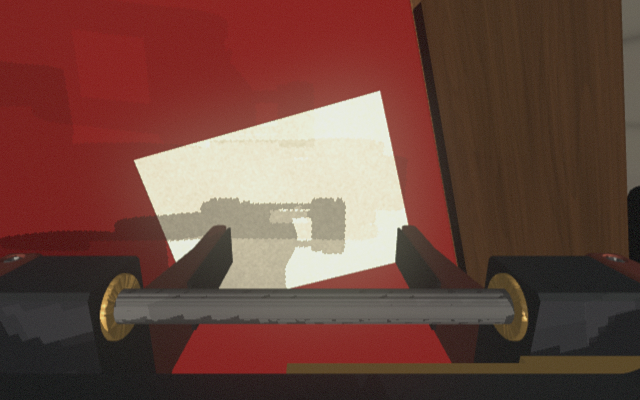

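White, green, blue and amber are at about (487,87), (462,-247), (455,-57) and (473.5,240). The two views agree within about 2.5 mm. The triangulated mats have tops at z≈18–19. The wrist view shows only the sheet and the fingers. Turning the tool first so its x lies along world x.

```bash
cat > st.py <<'E'
from h import *
import sys
o=ctrl.get_obs();M=R.from_rotvec(o["orientation"]).as_matrix()
print('t',round(float(o["t"]),2),'pos',np.round(o["ee_pos"],1),'w',round(float(o["width"]),1),'F',np.round(o["ft_force"],1),'q',np.round(o["qpos"],2))
Md=np.diag([1.,-1,-1]);print('turn to square',R.from_matrix(M.T@Md).as_rotvec().round(4))
if len(sys.argv)>1: print('shift tool',(M.T@(np.array(eval(sys.argv[1]))-o["ee_pos"])).round(1))
E
python3 -m handwheel '[[[0,0,0.12],[0,0,0],1],[[0,0,0.12],[0,0,0],1],[[0,0,0.12],[0,0,0],1],[[0,0,0.12],[0,0,0],1],[[0,0,0.12],[0,0,0],1],[[0,0,0.12],[0,0,0],1],[[0,0,0.12],[0,0,0],1],[[0,0,0.12],[0,0,0],1],[[0,0,0.12],[0,0,0],1],[[0,0,0.12],[0,0,0],1]]'; python3 st.py '[487,87,230]'
```

```text
t: 2.13
ee_pos: [164.1, 603.0, 230.6]
orientation: [3.14, 0.093, -0.0]
ft_force: [-0.4, -0.5, -0.4]
width: 87.8
t 2.13 pos [164.1 603.  230.6] w 87.8 F [-0.4 -0.5 -0.4] q [1.29 0.42 1.63 0.   1.09 1.23]
turn to square [0.0001 0.0001 0.0594]
shift tool [291.7 534.3   0.7]
```

```bash
python3 -m handwheel '[[[0,0,0.0594],[0,0,0],1],[[0,0,0],[22,34,0],1],[[0,0,0],[22,34,0],1],[[0,0,0],[22,34,0],1],[[0,0,0],[22,34,0],1],[[0,0,0],[22,34,0],1],[[0,0,0],[22,34,0],1],[[0,0,0],[22,34,0],1],[[0,0,0],[22,34,0],1],[[0,0,0],[22,34,0],1]]'; python3 st.py '[487,87,230]'
```

```text
t: 2.97
ee_pos: [361.8, 292.4, 230.2]
orientation: [-3.135, -0.002, -0.004]
ft_force: [0.7, 0.2, 1.2]
width: 88.2
t 2.97 pos [361.8 292.4 230.2] w 88.2 F [0.7 0.2 1.2] q [0.65 0.18 1.98 0.   0.97 0.65]
turn to square [-0.0067 -0.0026  0.0015]
shift tool [124.8 205.6  -0.9]
```

```bash
python3 -m handwheel '[[[0,0,0],[20,33,0],1],[[0,0,0],[20,33,0],1],[[0,0,0],[20,33,0],1],[[0,0,0],[20,33,0],1],[[0,0,0],[20,33,0],1],[[0,0,0],[20,33,0],1],[[0,0,0],[4.8,8,0],1],[[-0.006,-0.002,0],[0,0,0],1],[[0,0,0],[0,0,0],1],[[0,0,0],[0,0,0],1]]'; python3 st.py '[487,87,230]'
python3 - <<'E'
from m import *
p=ctrl.get_image("wrist");save(p,"w1.png");print('cam',-R.from_rotvec(p["rvec"]).as_matrix().T@np.ravel(p["tvec"]), R.from_rotvec(p["rvec"]).as_matrix().round(2))
for d in ctrl.spot_point(p,"white_mid")[:4]: P=w(p,d["position"]);print(d["score"],P.round(1),proj(p,P))
E
```

```text
t: 3.8
ee_pos: [494.9, 70.0, 231.6]
orientation: [-3.14, 0.012, -0.011]
ft_force: [0.6, 0.6, -0.1]
width: 87.8
t 3.8 pos [494.9  70.  231.6] w 87.8 F [ 0.6  0.6 -0.1] q [0.12 0.23 1.91 0.   0.99 0.12]
turn to square [-0.0015 -0.0071 -0.0073]
shift tool [ -8.  -17.    1.5]
cam [495.23511491 137.40910017 384.81443448] [[ 1.   -0.01  0.01]
 [-0.01 -0.97  0.25]
 [ 0.   -0.25 -0.97]]
0.8 [485.8  85.   22.9] [[303.49244706 161.10593412]]
0.73 [376.3 130.9  21.2] [[201.65827635 119.50301034]]
0.57 [350.1  14.9  26.1] [[186.95618099 222.8640283 ]]
0.57 [362.1 217.7  22.7] [[179.11574912  31.44334278]]
```

View pics/w1.png

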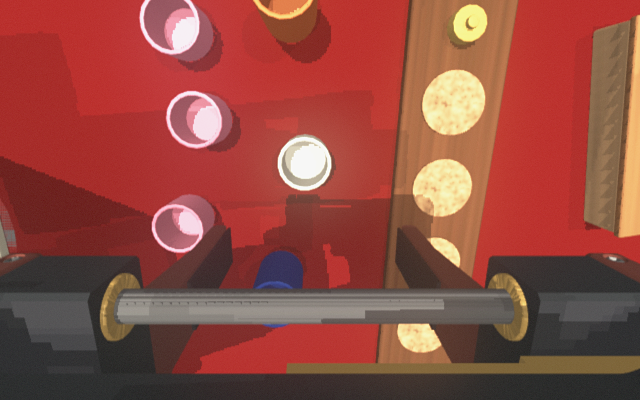

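The wrist view shows the white cup at (304,161), pink decoys on the left, and mats at (454,102) and (442,187). Refining with this picture.

```bash
python3 - <<'E'
from m import *
p=ctrl.get_image("wrist")
g=cv2.cvtColor(p["pixels"],cv2.COLOR_RGB2HSV)
m,ce=mask(p,'white',(304,161),36);print('white mask',m.sum(),ce)
# rim ellipse centre
cs,_=cv2.findContours(m.astype(np.uint8),cv2.RETR_EXTERNAL,cv2.CHAIN_APPROX_NONE);c=max(cs,key=cv2.contourArea)
print('ellipse',cv2.fitEllipse(c))
q=np.array([487.,87])
for _ in range(4):
    sc,s=silh(p,*q,0,50);J=np.c_[silh(p,q[0]+4,q[1],0,50)[0]-sc,silh(p,q[0],q[1]+4,0,50)[0]-sc]/4;q=q+np.linalg.solve(J,ce-sc)
print(q,s)
for a in [(454,102),(442,187)]:
    m,k=mask(p,'cork',a,36);print('mat',m.sum(),k,ray(p,k,18).round(1))
E
```

```text
white mask 2329 [304.48690425 162.947617  ]
ellipse ((304.48382568359375, 162.91818237304688), (52.49317932128906, 54.743431091308594), 1.3893686532974243)
[487.46776131  85.3319696 ] 2419.937254901961
mat 3449 [455.14062047 102.40852421] [650.5 147.5  18. ]
mat 3359 [444.65912474 186.67936886] [648.  54.  18.]
```

```bash
python3 -m handwheel '[[[-0.0015,-0.007,-0.007],[-7.6,-16.5,0],1],[[0,0,0],[0,0,30],1],[[0,0,0],[0,0,30],1],[[0,0,0],[0,0,30],1],[[0,0,0],[0,0,25],1],[[0,0,0],[0,0,10],1],[[0,0,0],[0,0,0],1],[[0,0,0],[0,0,0],1],[[0,0,0],[0,0,0],1],[[0,0,0],[0,0,0],1]]'; python3 st.py '[487.3,86.5,18]'
```

```text
t: 4.78
ee_pos: [485.9, 98.7, 106.0]
orientation: [-3.139, -0.029, -0.012]
ft_force: [0.4, 0.2, -0.2]
width: 87.8
t 4.78 pos [485.9  98.7 106. ] w 87.8 F [ 0.4  0.2 -0.2] q [0.18 0.43 2.   0.   0.71 0.16]
turn to square [-0.0021 -0.0074  0.0186]
shift tool [ 0.5 12.4 88. ]
```

```bash
python3 -m handwheel '[[[0,0,0.01],[0,4,0],1],[[0,0,0],[0,3,0],1],[[0,0,0],[0,0,0],1],[[0,0,0],[0,0,0],1],[[0,0,0],[0,0,0],1],[[0,0,0],[0,0,0],1],[[0,0,0],[0,0,0],1],[[0,0,0],[0,0,0],1],[[0,0,0],[0,0,0],1],[[0,0,0],[0,0,0],1]]'; python3 st.py '[487.3,86.5,18]'
```

```text
t: 5.62
ee_pos: [488.7, 91.2, 110.1]
orientation: [-3.138, -0.011, -0.024]
ft_force: [-0.2, 0.6, -0.5]
width: 87.5
t 5.62 pos [488.7  91.2 110.1] w 87.5 F [-0.2  0.6 -0.5] q [0.16 0.42 2.   0.   0.71 0.15]
turn to square [-0.0034 -0.0152  0.0069]
shift tool [-2.9  5.  92. ]
```

```bash
python3 -m handwheel '[[[0,0,0],[-1,2.5,0],1],[[-0.003,-0.012,0.006],[-1,2,8],1],[[0,0,0],[0,0,12],1],[[0,0,0],[0,0,12],1],[[0,0,0],[0,0,10],1],[[0,0,0],[0,0,10],1],[[0,0,0],[0,0,8],1],[[0,0,0],[0,0,6],1],[[0,0,0],[0,0,4],1],[[0,0,0],[0,0,2],1]]'; python3 st.py '[487.3,86.5,18]'
```

```text
t: 6.45
ee_pos: [486.8, 85.7, 31.5]
orientation: [3.141, -0.001, 0.0]
ft_force: [0.2, 0.2, -0.6]
width: 87.5
t 6.45 pos [486.8  85.7  31.5] w 87.5 F [ 0.2  0.2 -0.6] q [ 0.15  0.57  2.02 -0.    0.55  0.15]
turn to square [ 0.0004 -0.0002 -0.0009]
shift tool [ 0.5 -0.8 13.5]
```

```bash
python3 -m handwheel '[[[0,0,0],[0,-0.5,5],1],[[0,0,0],[0,0,5],1],[[0,0,0],[0,0,2],1],[[0,0,0],[0,0,0],0.6],[[0,0,0],[0,0,0],0.4],[[0,0,0],[0,0,0],0.4],[[0,0,0],[0,0,0],0.4],[[0,0,0],[0,0,0],0.4],[[0,0,0],[0,0,0],0.4],[[0,0,0],[0,0,0],0.4]]'; python3 st.py '[487.3,86.5,18]'
```

```text
t: 7.28
ee_pos: [487.5, 86.5, 19.1]
orientation: [3.141, -0.001, 0.003]
ft_force: [-0.6, -0.4, -2.6]
width: 56.5
t 7.28 pos [487.5  86.5  19.1] w 56.5 F [-0.6 -0.4 -2.6] q [ 0.15  0.6   2.02 -0.    0.53  0.15]
turn to square [ 0.0001 -0.0019 -0.0007]
shift tool [-0.2 -0.   1.1]
```

```bash
python3 -m handwheel '[[[0,0,0],[0,0,-8],0.4],[[0,0,0],[0,0,-15],0.4],[[0,0,0],[0,0,-15],0.4],[[0,0,0],[0,0,-10],0.4],[[0,0,0],[10,-4,-5],0.4],[[0,0,0],[20,-8,0],0.4],[[0,0,0],[25,-10,0],0.4],[[0,0,0],[25,-10,0],0.4],[[0,0,0],[25,-10,0],0.4],[[0,0,0],[18,-7,0],0.4]]'; python3 st.py '[650.1,148.5,37]'
```

```text
t: 8.12
ee_pos: [608.6, 135.4, 78.3]
orientation: [3.14, -0.003, -0.007]
ft_force: [-0.4, -0.7, -2.2]
width: 56.2
t 8.12 pos [608.6 135.4  78.3] w 56.2 F [-0.4 -0.7 -2.2] q [ 0.2   0.62  1.71 -0.    0.81  0.2 ]
turn to square [ 0.0012  0.0046 -0.0021]
shift tool [ 41.7 -13.2  41.1]
```

```bash
python3 -m handwheel '[[[0,0,0],[10,-4,0],0.4],[[0,0,0],[8,-3,0],0.4],[[0,0,0],[5,-2,0],0.4],[[0,0,0],[3,-1,4],0.4],[[0,0,0],[0,0,6],0.4],[[0,0,0],[0,0,5],0.4],[[0,0,0],[0,0,3],0.4],[[0,0,0],[0,0,0],0.4],[[0,0,0],[0,0,0],0.4],[[0,0,0],[0,0,0],0.4]]'; python3 st.py '[650.1,148.5,37]'
```

```text
t: 8.95
ee_pos: [635.7, 146.0, 58.8]
orientation: [3.14, -0.003, -0.01]
ft_force: [0.1, 0.0, -2.7]
width: 56.4
t 8.95 pos [635.7 146.   58.8] w 56.4 F [ 0.1  0.  -2.7] q [ 0.21  0.68  1.65 -0.    0.82  0.21]
turn to square [ 0.0016  0.0061 -0.0019]
shift tool [14.5 -2.6 21.8]
```

```bash
python3 -m handwheel '[[[0,0,0],[4,-1,0],0.4],[[0,0,0],[4,-1,0],0.4],[[0,0,0],[3,-0.5,0],0.4],[[0.001,0.006,-0.002],[2,0,0],0.4],[[0,0,0],[1,0,4],0.4],[[0,0,0],[0,0,4],0.4],[[0,0,0],[0,0,3],0.4],[[0,0,0],[0,0,2],0.4],[[0,0,0],[0,0,0],0.4],[[0,0,0],[0,0,0],0.4]]'; python3 st.py '[650.1,148.5,37]'
```

```text
t: 9.78
ee_pos: [651.4, 148.6, 44.8]
orientation: [3.141, 0.0, 0.002]
ft_force: [-0.2, 0.1, -1.9]
width: 56.2
t 9.78 pos [651.4 148.6  44.8] w 56.2 F [-0.2  0.1 -1.9] q [ 0.21  0.72  1.61 -0.    0.81  0.21]
turn to square [ 0.0004 -0.0013  0.0002]
shift tool [-1.3  0.1  7.8]
```

Lowering to just touch; contact will show in the force.

```bash
python3 -m handwheel '[[[0,0,0],[-0.7,0,2],0.4],[[0,0,0],[-0.5,0,2],0.4],[[0,0,0],[0,0,1.5],0.4],[[0,0,0],[0,0,1],0.4],[[0,0,0],[0,0,0.5],0.4],[[0,0,0],[0,0,0],0.4],[[0,0,0],[0,0,0],0.4],[[0,0,0],[0,0,0],0.4],[[0,0,0],[0,0,0],0.4],[[0,0,0],[0,0,0],0.4]]'; python3 st.py '[650.1,148.5,37]'
```

```text
t: 10.62
ee_pos: [650.0, 148.6, 37.2]
orientation: [3.141, 0.0, 0.002]
ft_force: [0.5, 0.2, -2.2]
width: 56.7
t 10.62 pos [650.  148.6  37.2] w 56.7 F [ 0.5  0.2 -2.2] q [ 0.21  0.73  1.62 -0.    0.8   0.21]
turn to square [ 0.0003 -0.0013  0.0002]
shift tool [0.1 0.1 0.2]
```

```bash
python3 -m handwheel '[[[0,0,0],[0,0,0.6],0.4],[[0,0,0],[0,0,0.6],0.4],[[0,0,0],[0,0,0.3],0.4],[[0,0,0],[0,0,0],0.4],[[0,0,0],[0,0,0],0.4],[[0,0,0],[0,0,0],0.4],[[0,0,0],[0,0,0],0.4],[[0,0,0],[0,0,0],0.4],[[0,0,0],[0,0,0],0.4],[[0,0,0],[0,0,0],0.4]]'; python3 st.py '[650.1,148.5,37]'
```

```text
t: 11.45
ee_pos: [650.3, 148.7, 37.0]
orientation: [3.141, 0.0, 0.003]
ft_force: [-0.6, -0.4, 0.5]
width: 56.6
t 11.45 pos [650.3 148.7  37. ] w 56.6 F [-0.6 -0.4  0.5] q [ 0.21  0.73  1.62 -0.    0.79  0.21]
turn to square [ 0.0002 -0.0019  0.0002]
shift tool [-0.2  0.2 -0. ]
```

```bash
python3 -m handwheel '[[[0,0,0],[0,0,0],0.75],[[0,0,0],[0,0,0],1],[[0,0,0],[0,0,0],1],[[0,0,0],[0,0,0],1],[[0,0,0],[0,0,-5],1],[[0,0,0],[0,0,-20],1],[[0,0,0],[0,0,-30],1],[[0,0,0],[0,0,-30],1],[[0,0,0],[0,0,-25],1],[[0,0,0],[0,0,-5],1]]'; python3 st.py '[462,-247,160]'
python3 - <<'E'
from m import *
p=ctrl.get_image("scene");save(p,"s2.png")
m,ce=mask(p,'white',proj(p,[650,148.5,43])[0],30);q=np.array([650.,148])
for _ in range(4):
    sc,s=silh(p,*q,18,50);J=np.c_[silh(p,q[0]+4,q[1],18,50)[0]-sc,silh(p,q[0],q[1]+4,18,50)[0]-sc]/4;q=q+np.linalg.solve(J,ce-sc)
print(q.round(1),m.sum(),s)
E
```

```text
t: 12.28
ee_pos: [648.7, 148.4, 154.6]
orientation: [3.14, 0.0, -0.005]
ft_force: [0.6, 0.2, 0.3]
width: 87.4
t 12.28 pos [648.7 148.4 154.6] w 87.4 F [0.6 0.2 0.3] q [ 0.21  0.57  1.58 -0.    0.99  0.21]
turn to square [0.0012 0.003  0.0001]
shift tool [-186.8  395.4   -4.3]
[650.  149.8] 819 891.8588235294117
```

View pics/s2.png

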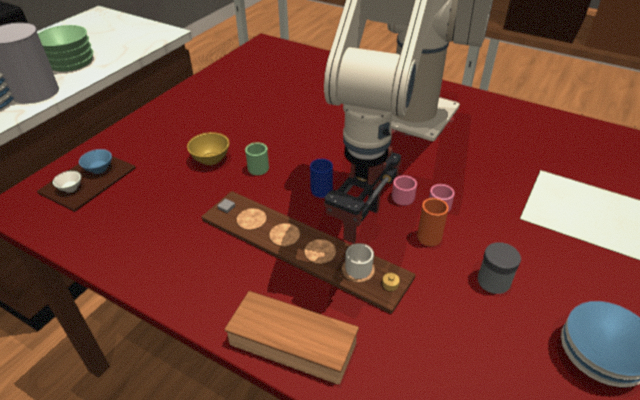

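White stands on its mat at scene (358,262), estimated within 1.5 mm. Next, green.

```bash
python3 -m handwheel '[[[0,0,0],[-5,10,0],1],[[0,0,0],[-10,20,0],1],[[0,0,0],[-15,32,0],1],[[0,0,0],[-16,35,0],1],[[0,0,0],[-16,35,0],1],[[0,0,0],[-16,35,0],1],[[0,0,0],[-16,35,0],1],[[0,0,0],[-16,35,0],1],[[0,0,0],[-16,35,0],1],[[0,0,0],[-12,26,0],1]]'; python3 st.py '[462.4,-247,130]'
```

```text
t: 13.17
ee_pos: [495.3, -158.8, 141.7]
orientation: [-3.14, -0.017, 0.031]
ft_force: [-0.0, 0.1, -0.6]
width: 88.0
t 13.17 pos [ 495.3 -158.8  141.7] w 88.0 F [-0.   0.1 -0.6] q [-0.33  0.41  1.91 -0.01  0.84 -0.34]
turn to square [-0.0018  0.0195  0.011 ]
shift tool [-33.6  87.9  12.2]
```

```bash
python3 -m handwheel '[[[0,0,0],[-6,14,0],1],[[0,0,0],[-7,18,0],1],[[0,0,0],[-7,18,0],1],[[0,0,0],[-6,15,0],1],[[0,0.01,0.01],[-4,10,0],1],[[0,0.008,0],[-2,5,0],1],[[0,0,0],[0,1,0],1],[[0,0,0],[0,0,0],1],[[0,0,0],[0,0,0],1],[[0,0,0],[0,0,0],1]]'; python3 st.py '[462.4,-247,26]'
cat > wr.py <<'E'
from m import *
import sys
c,x,y,z0=sys.argv[1],*map(float,sys.argv[2:5]);n=sys.argv[5];p=ctrl.get_image("wrist");save(p,n)
a=proj(p,[x,y,z0+H[c]])[0];m,ce=mask(p,c,a,60)
cs,_=cv2.findContours(m.astype(np.uint8),cv2.RETR_EXTERNAL,cv2.CHAIN_APPROX_NONE);k=max(cs,key=cv2.contourArea)
q=np.array([x,y])
for _ in range(4):
    sc,s=silh(p,*q,z0,H[c]);J=np.c_[silh(p,q[0]+4,q[1],z0,H[c])[0]-sc,silh(p,q[0],q[1]+4,z0,H[c])[0]-sc]/4;q=q+np.linalg.solve(J,ce-sc)
print('pix',ce.round(1),'area',m.sum(),round(s),'box',cv2.boundingRect(k),'xy',q.round(1))
E
python3 wr.py green 462.4 -247 0 w3.png
```

```text
t: 14.0
ee_pos: [444.6, -246.6, 129.6]
orientation: [-3.13, 0.014, 0.037]
ft_force: [0.2, 0.7, 0.3]
width: 87.8
t 14.0 pos [ 444.6 -246.6  129.6] w 87.8 F [0.2 0.7 0.3] q [-0.53  0.41  1.94 -0.    0.82 -0.52]
turn to square [-0.0118  0.0236 -0.0089]
shift tool [ 20.2   1.4 103.2]
pix [337.5 210.2] area 4937 5672 box (300, 165, 79, 86) xy [ 461.3 -249.4]
```

View pics/w3.png

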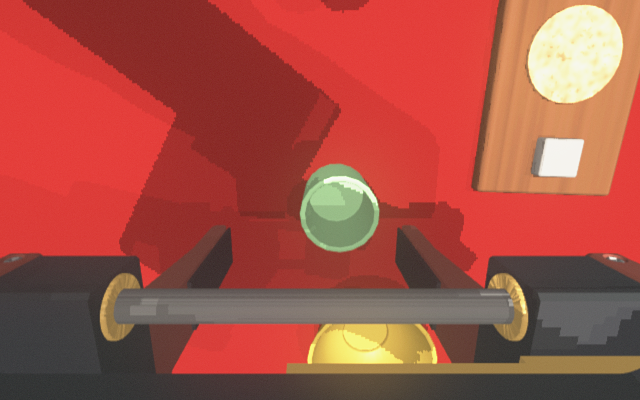

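The green cup is at (340,208), slightly right of the jaw centre, with the bowl behind the bar. The mask drops the highlights, so I'll compare the bounding box instead.

```bash
python3 - <<'E'
from m import *
p=ctrl.get_image("wrist")
for q in [(461.3,-249.4),(462,-247),(462,-245)]:
    im=cylsil(p,*q,0,66);print(q,cv2.boundingRect((im>0.5).astype(np.uint8)))
c=cv2.resize(p["pixels"][150:265,280:400],None,fx=5,fy=5,interpolation=cv2.INTER_CUBIC);cv2.imwrite('pics/w3c.png',c[:,:,::-1])
E
```

```text
(461.3, -249.4) (298, 164, 81, 91)
(462, -247) (299, 161, 81, 91)
(462, -245) (299, 159, 82, 90)
```

View pics/w3c.png

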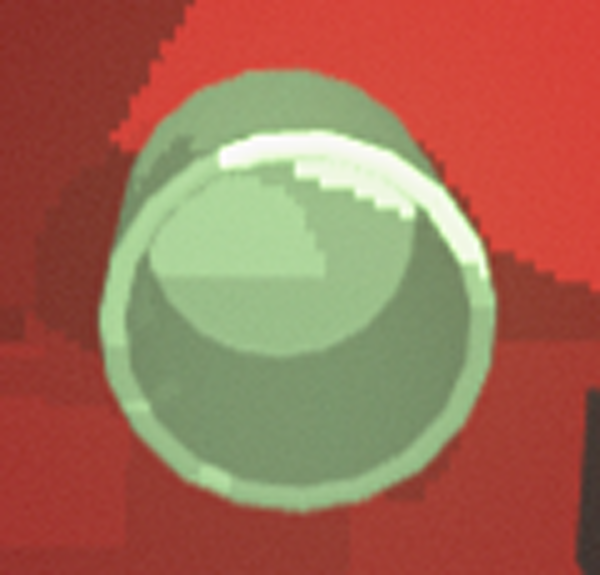

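```bash
python3 -m handwheel '[[[-0.005,0.01,-0.004],[5,0,0],1],[[-0.005,0.01,-0.004],[6,0,0],1],[[0,0,0],[4,0.5,0],1],[[0,0,0],[2,0,0],1],[[0,0,0],[0,0,6],1],[[0,0,0],[0,0,9],1],[[0,0,0],[0,0,9],1],[[0,0,0],[0,0,6],1],[[0,0,0],[0,0,2],1],[[0,0,0],[0,0,0],1]]'; python3 st.py '[462,-247.5,25]'
```

```text
t: 14.93
ee_pos: [465.0, -245.6, 93.9]
orientation: [-3.141, -0.006, 0.001]
ft_force: [-0.9, 1.0, 0.2]
width: 87.9
t 14.93 pos [ 465.  -245.6   93.9] w 87.9 F [-0.9  1.   0.2] q [-0.51  0.49  1.93  0.    0.72 -0.51]
turn to square [-0.0004  0.0006  0.0037]
shift tool [-2.9  1.9 68.9]
```

```bash
python3 -m handwheel '[[[0,0,0],[-1.5,1,0],1],[[0,0,0],[-1,0.8,5],1],[[0,0,0],[0,0,10],1],[[0,0,0],[0,0,12],1],[[0,0,0],[0,0,12],1],[[0,0,0],[0,0,10],1],[[0,0,0],[0,0,8],1],[[0,0,0],[0,0,5],1],[[0,0,0],[0,0,2],1],[[0,0,0],[0,0,0],1]]'; python3 st.py '[462,-247.5,25]'
```

```text
t: 15.77
ee_pos: [462.0, -248.3, 24.1]
orientation: [3.141, 0.004, 0.0]
ft_force: [-0.4, -0.1, -0.1]
width: 88.0
t 15.77 pos [ 462.  -248.3   24.1] w 88.0 F [-0.4 -0.1 -0.1] q [-0.52  0.61  1.95 -0.    0.58 -0.52]
turn to square [ 0.0002 -0.0002  0.0026]
shift tool [ 0.  -0.8 -0.9]
```

```bash
python3 -m handwheel '[[[0,0,0],[0,-0.7,0],1],[[0,0,0],[0,0,0],0.7],[[0,0,0],[0,0,0],0.4],[[0,0,0],[0,0,0],0.4],[[0,0,0],[0,0,0],0.4],[[0,0,0],[0,0,0],0.4],[[0,0,0],[0,0,0],0.4],[[0,0,0],[0,0,0],0.4],[[0,0,0],[0,0,0],0.4],[[0,0,0],[0,0,0],0.4]]'; python3 st.py '[462,-247.5,25]'
```

```text
t: 16.6
ee_pos: [462.9, -248.0, 25.8]
orientation: [3.14, 0.004, 0.004]
ft_force: [0.7, 1.0, -0.4]
width: 54.7
t 16.6 pos [ 462.9 -248.    25.8] w 54.7 F [ 0.7  1.  -0.4] q [-0.51  0.61  1.95 -0.    0.58 -0.52]
turn to square [ 0.0016 -0.0027  0.0028]
shift tool [-0.9 -0.5  0.8]
```

```bash
python3 -m handwheel '[[[0,0,0],[0,0,-8],0.4],[[0,0,0],[0,0,-15],0.4],[[0,0,0],[0,0,-15],0.4],[[0,0,0],[3,-5,-12],0.4],[[0,0,0],[6,-10,-5],0.4],[[0,0,0],[12,-20,0],0.4],[[0,0,0],[15,-25,0],0.4],[[0,0,0],[15,-25,0],0.4],[[0,0,0],[15,-25,0],0.4],[[0,0,0],[15,-25,0],0.4]]'; python3 st.py '[647.2,54.1,44]'
```

```text
t: 17.43
ee_pos: [544.6, -109.2, 85.9]
orientation: [3.141, -0.01, 0.003]
ft_force: [0.9, -1.7, -1.4]
width: 54.8
t 17.43 pos [ 544.6 -109.2   85.9] w 54.8 F [ 0.9 -1.7 -1.4] q [-0.22  0.53  1.87 -0.    0.74 -0.21]
turn to square [ 0.0008 -0.0017 -0.0063]
shift tool [ 101.5 -164.    41.9]
```

```bash
python3 -m handwheel '[[[0,0,0],[15,-25,0],0.4],[[0,0,0],[15,-25,0],0.4],[[0,0,0],[15,-25,0],0.4],[[0,0,0],[12,-20,0],0.4],[[0,0,0],[8,-14,0],0.4],[[0,0,0],[5,-8,0],0.4],[[0,0,0],[3,-4,0],0.4],[[0,0,0],[0,0,0],0.4],[[0,0,0],[0,0,0],0.4],[[0,0,0],[0,0,0],0.4]]'; python3 st.py '[647.2,54.1,44]'
```

```text
t: 18.27
ee_pos: [622.3, 28.2, 86.2]
orientation: [-3.142, -0.003, -0.002]
ft_force: [0.4, -0.9, -2.7]
width: 54.7
t 18.27 pos [622.3  28.2  86.2] w 54.7 F [ 0.4 -0.9 -2.7] q [0.03 0.61 1.72 0.   0.82 0.02]
turn to square [-0.     -0.0014  0.0017]
shift tool [ 24.9 -25.8  42.2]
```

Width is 54.7, below the 56 I expected. Checking how the cup sits in the jaws.

```bash
python3 - <<'E'
from m import *
p=ctrl.get_image("wrist");save(p,"w4.png");s=ctrl.get_image("scene");c=s["pixels"][150:300,230:430];cv2.imwrite('pics/s4.png',cv2.resize(c,None,fx=4,fy=4,interpolation=cv2.INTER_CUBIC)[:,:,::-1])
E
```

```text
(no output)
```

View pics/w4.png

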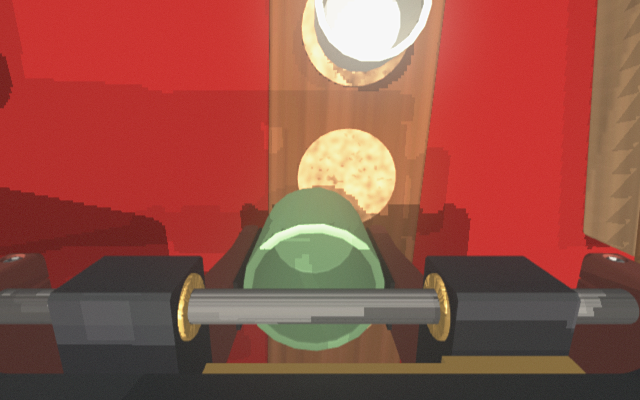

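View pics/s4.png

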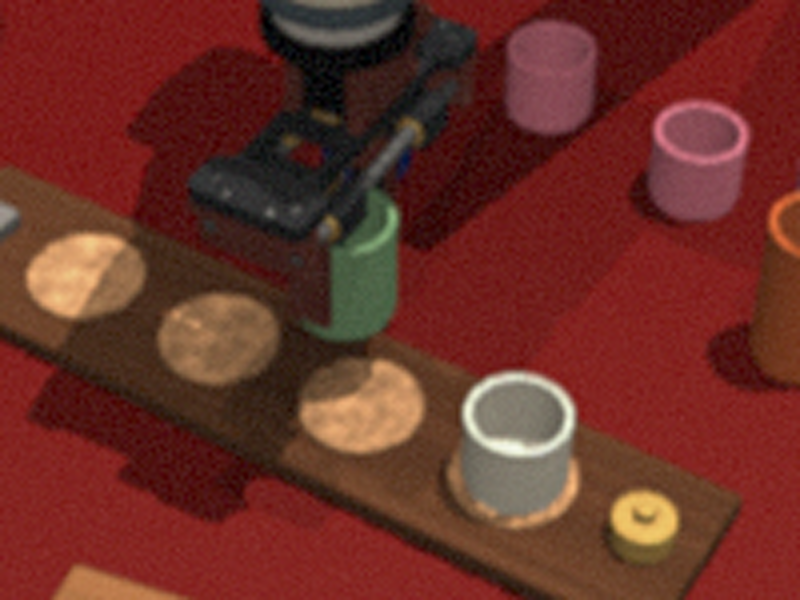

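```bash
python3 - <<'E'
from m import *
p=ctrl.get_image("wrist")
def rim(x,y,z): 
    t=np.linspace(0,2*np.pi,90);u=proj(p,np.c_[x+28*np.cos(t),y+28*np.sin(t),0*t+z]);return u.min(0).round(1),u.max(0).round(1)
for q in [(622,24),(622,28.2),(622,32),(622,36)]: print(q,rim(*q,126.5))
print(cylsil(p,622,28.2,60.5,66).nonzero()[0].min(),cylsil(p,622,36,60.5,66).nonzero()[0].min())
g=p["pixels"];print('col315 rows',[(r,tuple(int(v) for v in g[r,315])) for r in list(range(182,192,2))+list(range(218,234,2))+list(range(338,356,2))])
E
```

```text
(622, 24) (array([239. , 234.3]), array([382.9, 362. ]))
(622, 28.2) (array([238.4, 223.5]), array([383.4, 353.4]))
(622, 32) (array([237.9, 213.5]), array([384. , 345.4]))
(622, 36) (array([237.2, 202.9]), array([384.6, 336.9]))
184 170
col315 rows [(182, (247, 224, 156)), (184, (247, 217, 147)), (186, (213, 153, 106)), (188, (149, 154, 112)), (190, (141, 154, 111)), (218, (135, 155, 112)), (220, (134, 155, 110)), (222, (128, 149, 108)), (224, (209, 238, 183)), (226, (243, 247, 232)), (228, (232, 246, 216)), (230, (220, 244, 200)), (232, (199, 236, 177)), (338, (101, 124, 89)), (340, (104, 129, 94)), (342, (105, 131, 97)), (344, (127, 159, 116)), (346, (127, 159, 114)), (348, (125, 157, 114)), (350, (125, 133, 97)), (352, (124, 86, 63)), (354, (121, 86, 60))]
```

The cup is upright and centred in the jaws (rim rows 224–350 against 223–353 predicted), just slightly narrower than nominal. Going on.

```bash
python3 -m handwheel '[[[0,0,0],[5,-5,0],0.4],[[0,0,0],[6,-6,0],0.4],[[0,0,0],[6,-6,0],0.4],[[0,0,0],[4,-4,3],0.4],[[0,0,0],[2,-2,6],0.4],[[0,0,0],[0,0,8],0.4],[[0,0,0],[0,0,7],0.4],[[0,0,0],[0,0,4],0.4],[[0,0,0],[0,0,1],0.4],[[0,0,0],[0,0,0],0.4]]'; python3 st.py '[647.2,54.1,44]'
```

```text
t: 19.25
ee_pos: [647.2, 52.0, 53.0]
orientation: [3.142, -0.002, -0.0]
ft_force: [-0.0, 0.2, -1.8]
width: 54.9
t 19.25 pos [647.2  52.   53. ] w 54.9 F [-0.   0.2 -1.8] q [ 0.06  0.68  1.66 -0.    0.8   0.06]
turn to square [ 0.0001  0.0001 -0.001 ]
shift tool [ 0.  -2.1  9. ]
```

```bash
python3 -m handwheel '[[[0,0,0],[0,-1,1],0.4],[[0,0,0],[0,-1,2],0.4],[[0,0,0],[0,0,2],0.4],[[0,0,0],[0,0,2],0.4],[[0,0,0],[0,0,1],0.4],[[0,0,0],[0,0,0.5],0.4],[[0,0,0],[0,0,0],0.4],[[0,0,0],[0,0,0],0.4],[[0,0,0],[0,0,0],0.4],[[0,0,0],[0,0,0],0.4]]'; python3 st.py '[647.2,54.1,44]'
```

```text
t: 20.08
ee_pos: [647.3, 53.6, 44.4]
orientation: [3.142, -0.003, 0.001]
ft_force: [-0.4, 0.5, -1.7]
width: 54.8
t 20.08 pos [647.3  53.6  44.4] w 54.8 F [-0.4  0.5 -1.7] q [ 0.06  0.7   1.66 -0.    0.78  0.07]
turn to square [ 0.     -0.0007 -0.0018]
shift tool [-0.1 -0.5  0.4]
```

```bash
python3 -m handwheel '[[[0,0,0],[0,-0.4,0.5],0.4],[[0,0,0],[0,0,0.5],0.4],[[0,0,0],[0,0,0.5],0.4],[[0,0,0],[0,0,0],0.4],[[0,0,0],[0,0,0],0.4],[[0,0,0],[0,0,0],0.4],[[0,0,0],[0,0,0],0.4],[[0,0,0],[0,0,0],0.4],[[0,0,0],[0,0,0],0.4],[[0,0,0],[0,0,0],0.4]]'; python3 st.py '[647.2,54.1,44]'
```

```text
t: 20.92
ee_pos: [647.7, 54.1, 43.9]
orientation: [-3.142, 0.003, -0.003]
ft_force: [-0.5, 0.4, 0.3]
width: 55.1
t 20.92 pos [647.7  54.1  43.9] w 55.1 F [-0.5  0.4  0.3] q [ 0.07  0.7   1.66 -0.    0.78  0.07]
turn to square [-0.     -0.0016 -0.0018]
shift tool [-0.5  0.  -0.1]
```

```bash
python3 -m handwheel '[[[0,0,0],[0,0,0],0.75],[[0,0,0],[0,0,0],1],[[0,0,0],[0,0,0],1],[[0,0,0],[0,0,0],1],[[0,0,0],[0,0,-5],1],[[0,0,0],[0,0,-20],1],[[0,0,0],[0,0,-30],1],[[0,0,0],[0,0,-30],1],[[0,0,0],[0,0,-25],1],[[0,0,0],[0,0,-5],1]]'; python3 st.py '[455,-57,160]'
python3 - <<'E'
from m import *
p=ctrl.get_image("scene")
for c,x,y in(('white',650.,149.),('green',647.,54.)):
    m,ce=mask(p,c,proj(p,[x,y,18+H[c]/2])[0],30);q=np.array([x,y])
    for _ in range(4):
        sc,s=silh(p,*q,18,H[c]);J=np.c_[silh(p,q[0]+4,q[1],18,H[c])[0]-sc,silh(p,q[0],q[1]+4,18,H[c])[0]-sc]/4;q=q+np.linalg.solve(J,ce-sc)
    print(c,q.round(1),m.sum(),s)
E
```

```text
t: 21.75
ee_pos: [646.0, 54.0, 161.7]
orientation: [3.141, -0.003, -0.006]
ft_force: [0.7, 0.2, 0.3]
width: 87.9
t 21.75 pos [646.   54.  161.7] w 87.9 F [0.7 0.2 0.3] q [ 0.07  0.54  1.62 -0.    0.99  0.07]
turn to square [ 0.0003  0.0037 -0.0018]
shift tool [-190.8  111.3    2.4]
white [649.2 149.5] 830 889.7137254901961
green [647.5  56.1] 843 977.4078431372548
```

```bash
python3 -m handwheel '[[[0,0,0],[-5,3,0],1],[[0,0,0],[-12,7,0],1],[[0,0,0],[-22,13,0],1],[[0,0,0],[-26,15,0],1],[[0,0,0],[-28,16,0],1],[[0,0,0],[-28,16,0],1],[[0,0,0],[-24,14,0],1],[[0,0,0],[-18,10,0],1],[[0,0,0],[-10,6,0],1],[[0,0,0],[-5,3,0],1]]'; python3 st.py '[455,-57,160]';python3 wr.py blue 455 -57 0 w5.png
```

```text
t: 22.63
ee_pos: [448.7, -51.7, 149.0]
orientation: [-3.14, -0.002, 0.036]
ft_force: [-0.5, -0.0, 0.8]
width: 87.2
t 22.63 pos [448.7 -51.7 149. ] w 87.2 F [-0.5 -0.   0.8] q [-0.14  0.31  2.05 -0.    0.81 -0.14]
turn to square [-0.0016  0.023   0.001 ]
shift tool [  6.1   5.3 -11.1]
pix [323.  211.3] area 5234 5650 box (285, 165, 77, 90) xy [454.8 -58.1]
```

View pics/w5.png

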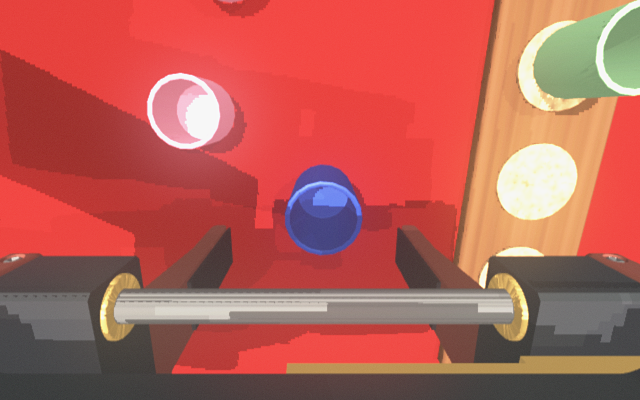

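Blue stands at (323,211) near the jaw centre: (454.8,-57.5). Descending.

```bash
python3 -m handwheel '[[[0,0.01,0],[2,2,0],1],[[0,0.012,0],[3,3,0],1],[[0,0,0],[1,1,0],1],[[0,0,0],[0,0,5],1],[[0,0,0],[0,0,10],1],[[0,0,0],[0,0,12],1],[[0,0,0],[0,0,10],1],[[0,0,0],[0,0,5],1],[[0,0,0],[0,0,0],1],[[0,0,0],[0,0,0],1]]'; python3 st.py '[454.8,-57.5,35]'; python3 - <<'E'
from m import *
p=ctrl.get_image("wrist")
for x,y in((643.6,-41),(647.,54)):
    a=proj(p,[x,y,18])[0];m,k=mask(p,'cork',a,45);print(a,m.sum(),k,ray(p,k,18).round(1))
E
```

```text
t: 23.52
ee_pos: [458.3, -56.8, 100.4]
orientation: [-3.14, -0.005, -0.001]
ft_force: [-0.7, -0.0, 0.4]
width: 87.5
t 23.52 pos [458.3 -56.8 100.4] w 87.5 F [-0.7 -0.   0.4] q [-0.15  0.4   2.07  0.    0.67 -0.16]
turn to square [-0.0019 -0.0007  0.0032]
shift tool [-3.6  0.8 65.4]
[563.27888918 185.38235074] 500 [591.362 208.458] [668.2 -58.7  18. ]
[596.07291368  46.0858533 ] 479 [569.23590814  47.03757829] [629.2  53.4  18. ]
```

```bash
python3 -m handwheel '[[[0,0,0],[-2,0.4,0],1],[[0,0,0],[-1.5,0.3,5],1],[[0,0,0],[0,0,10],1],[[0,0,0],[0,0,12],1],[[0,0,0],[0,0,12],1],[[0,0,0],[0,0,10],1],[[0,0,0],[0,0,7],1],[[0,0,0],[0,0,4],1],[[0,0,0],[0,0,1],1],[[0,0,0],[0,0,0],1]]'; python3 st.py '[454.8,-57.5,35]'
```

```text
t: 24.4
ee_pos: [456.3, -57.9, 36.0]
orientation: [-3.141, -0.005, -0.01]
ft_force: [-1.1, -0.3, -0.9]
width: 88.1
t 24.4 pos [456.3 -57.9  36. ] w 88.1 F [-1.1 -0.3 -0.9] q [-0.15  0.53  2.09  0.    0.51 -0.16]
turn to square [-0.001  -0.0065  0.003 ]
shift tool [-1.5 -0.4  1. ]
```

```bash
python3 -m handwheel '[[[0,-0.006,0.003],[-1.3,-0.3,0.5],1],[[0,0,0],[0,0,0],0.7],[[0,0,0],[0,0,0],0.4],[[0,0,0],[0,0,0],0.4],[[0,0,0],[0,0,0],0.4],[[0,0,0],[0,0,0],0.4],[[0,0,0],[0,0,0],0.4],[[0,0,0],[0,0,0],0.4],[[0,0,0],[0,0,0],0.4],[[0,0,0],[0,0,0],0.4]]'; python3 st.py '[454.8,-57.5,35]'
```

```text
t: 25.23
ee_pos: [455.8, -57.7, 37.1]
orientation: [-3.141, 0.001, -0.005]
ft_force: [0.1, -0.6, -0.3]
width: 54.9
t 25.23 pos [455.8 -57.7  37.1] w 54.9 F [ 0.1 -0.6 -0.3] q [-0.15  0.53  2.09  0.    0.52 -0.15]
turn to square [-0.0005 -0.0029 -0.0004]
shift tool [-1.  -0.2  2.1]
```

```bash
python3 -m handwheel '[[[0,0,0],[0,0,-8],0.4],[[0,0,0],[0,0,-15],0.4],[[0,0,0],[0,0,-15],0.4],[[0,0,0],[5,-0.5,-10],0.4],[[0,0,0],[12,-1,-5],0.4],[[0,0,0],[20,-2,0],0.4],[[0,0,0],[25,-2,0],0.4],[[0,0,0],[25,-2,0],0.4],[[0,0,0],[20,-2,0],0.4],[[0,0,0],[15,-1,0],0.4]]'; python3 st.py '[643.8,-41.2,55]'
```

```text
t: 26.07
ee_pos: [576.1, -46.4, 95.9]
orientation: [-3.14, 0.002, 0.007]
ft_force: [-0.2, 0.4, -1.9]
width: 54.4
t 26.07 pos [576.1 -46.4  95.9] w 54.4 F [-0.2  0.4 -1.9] q [-0.1   0.54  1.81  0.    0.79 -0.1 ]
turn to square [-0.0016  0.0044 -0.0016]
shift tool [67.9 -5.3 40.6]
```

```bash
python3 -m handwheel '[[[0,0,0],[10,-1,0],0.4],[[0,0,0],[14,-1,0],0.4],[[0,0,0],[14,-1,0],0.4],[[0,0,0],[12,-1,0],0.4],[[0,0,0],[8,0,3],0.4],[[0,0.004,0],[4,0,5],0.4],[[0,0,0],[0,0,8],0.4],[[0,0,0],[0,0,7],0.4],[[0,0,0],[0,0,4],0.4],[[0,0,0],[0,0,1],0.4]]'; python3 st.py '[643.8,-41.2,55]'
```

```text
t: 26.9
ee_pos: [641.1, -41.8, 67.0]
orientation: [-3.14, 0.001, 0.002]
ft_force: [0.7, -0.1, -2.5]
width: 54.4
t 26.9 pos [641.1 -41.8  67. ] w 54.4 F [ 0.7 -0.1 -2.5] q [-0.08  0.66  1.67  0.    0.81 -0.09]
turn to square [-0.0017  0.0014 -0.0008]
shift tool [ 2.7 -0.6 12. ]
```

```bash
python3 -m handwheel '[[[0,0,0],[1.5,-0.4,2],0.4],[[0,0,0],[1,0,2.5],0.4],[[0,0,0],[0,0,2.5],0.4],[[0,0,0],[0,0,2],0.4],[[0,0,0],[0,0,1],0.4],[[0,0,0],[0,0,0.5],0.4],[[0,0,0],[0,0,0],0.4],[[0,0,0],[0,0,0],0.4],[[0,0,0],[0,0,0],0.4],[[0,0,0],[0,0,0],0.4]]'; python3 st.py '[643.8,-41.2,55]'
```

```text
t: 27.73
ee_pos: [642.5, -41.5, 55.8]
orientation: [-3.14, 0.002, 0.004]
ft_force: [0.3, 0.9, -2.7]
width: 54.3
t 27.73 pos [642.5 -41.5  55.8] w 54.3 F [ 0.3  0.9 -2.7] q [-0.08  0.68  1.67  0.    0.8  -0.08]
turn to square [-0.0018  0.0026 -0.0011]
shift tool [ 1.3 -0.3  0.8]
```

```bash
python3 -m handwheel '[[[0,0,0],[0.8,-0.3,0.3],0.4],[[0,0,0],[0.4,0,0.4],0.4],[[0,0,0],[0,0,0.4],0.4],[[0,0,0],[0,0,0.4],0.4],[[0,0,0],[0,0,0],0.4],[[0,0,0],[0,0,0],0.4],[[0,0,0],[0,0,0],0.4],[[0,0,0],[0,0,0],0.4],[[0,0,0],[0,0,0],0.4],[[0,0,0],[0,0,0],0.4]]'; python3 st.py '[643.8,-41.2,55]'
```

```text
t: 28.57
ee_pos: [644.0, -41.2, 55.2]
orientation: [-3.14, 0.002, 0.004]
ft_force: [-1.4, -0.1, 0.5]
width: 54.3
t 28.57 pos [644.  -41.2  55.2] w 54.3 F [-1.4 -0.1  0.5] q [-0.08  0.68  1.67  0.    0.8  -0.08]
turn to square [-0.0017  0.0025 -0.0011]
shift tool [-0.2  0.   0.2]
```

```bash
python3 -m handwheel '[[[0,0,0],[0,0,0],0.75],[[0,0,0],[0,0,0],1],[[0,0,0],[0,0,0],1],[[0,0,0],[0,0,0],1],[[0,0,0],[0,0,-5],1],[[0,0,0],[0,0,-20],1],[[0,0,0],[0,0,-30],1],[[0,0,0],[0,0,-30],1],[[0,0,0],[0,0,-25],1],[[0,0,0],[0,0,-5],1]]'; python3 st.py '[473.5,239.7,180]'
python3 - <<'E'
from m import *
p=ctrl.get_image("scene");save(p,"s6.png")
for c,x,y in(('white',650.,149.),('green',647.,54.),('blue',644.,-41.)):
    m,ce=mask(p,c,proj(p,[x,y,18+H[c]/2])[0],30);q=np.array([x,y])
    for _ in range(4):
        sc,s=silh(p,*q,18,H[c]);J=np.c_[silh(p,q[0]+4,q[1],18,H[c])[0]-sc,silh(p,q[0],q[1]+4,18,H[c])[0]-sc]/4;q=q+np.linalg.solve(J,ce-sc)
    print(c,q.round(1),m.sum(),s)
E
```

```text
t: 29.4
ee_pos: [643.1, -41.3, 172.9]
orientation: [-3.139, 0.002, 0.011]
ft_force: [0.8, -0.7, 2.1]
width: 87.8
t 29.4 pos [643.1 -41.3 172.9] w 87.8 F [ 0.8 -0.7  2.1] q [-0.08  0.52  1.62  0.    1.01 -0.08]
turn to square [-0.0022  0.0072 -0.0012]
shift tool [-169.9 -280.8   -5.3]
white [649.1 149.3] 829 889.8980392156863
green [647.1  55.8] 850 976.7647058823529
blue [643.2 -40.2] 937 1065.8078431372548
```

View pics/s6.png

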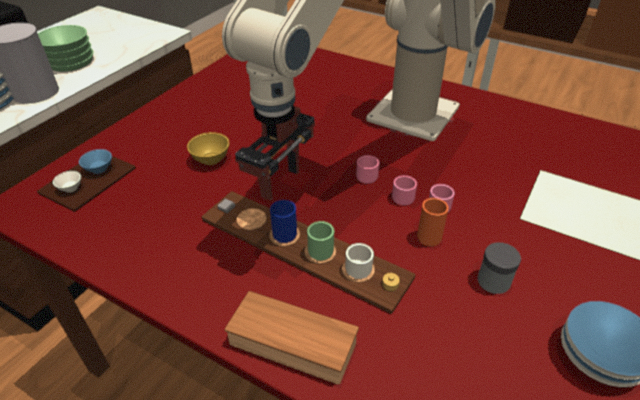

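```bash
python3 -m handwheel '[[[0,0,0],[-4,-6,0],1],[[0,0,0],[-10,-16,0],1],[[0,0,0],[-17,-28,0],1],[[0,0,0],[-20,-34,0],1],[[0,0,0],[-20,-34,0],1],[[0,0,0],[-20,-34,0],1],[[0,0,0],[-20,-34,0],1],[[0,0,0],[-19,-32,0],1],[[0,0,0],[-15,-24,0],1],[[0,0,0],[-9,-14,0],1]]'; python3 st.py '[473.5,239.7,180]'
```

```text
t: 30.28
ee_pos: [474.7, 221.5, 160.6]
orientation: [3.139, -0.016, -0.037]
ft_force: [0.5, 0.9, 0.3]
width: 87.8
t 30.28 pos [474.7 221.5 160.6] w 87.8 F [0.5 0.9 0.3] q [0.41 0.38 1.89 0.01 0.89 0.41]
turn to square [ 0.0028  0.0235 -0.0101]
shift tool [ -1.8 -18.1 -19.5]
```

```bash
python3 -m handwheel '[[[0.001,0.01,-0.005],[0,-3,0],1],[[0.001,0.01,-0.005],[-1,-3,0],1],[[0,0,0],[0,-3,0],1],[[0,0,0],[0,-2,0],1],[[0,0,0],[0,-1,0],1],[[0,0,0],[0,0,0],1],[[0,0,0],[0,0,0],1],[[0,0,0],[0,0,0],1],[[0,0,0],[0,0,0],1],[[0,0,0],[0,0,0],1]]'; python3 st.py '[473.5,239.7,45]'; python3 wr.py amber 473.5 239.7 0 w7.png
```

```text
t: 31.12
ee_pos: [470.6, 232.5, 155.5]
orientation: [3.137, 0.001, -0.014]
ft_force: [0.0, 0.4, -0.2]
width: 88.3
t 31.12 pos [470.6 232.5 155.5] w 88.3 F [ 0.   0.4 -0.2] q [ 0.44  0.39  1.9  -0.    0.87  0.44]
turn to square [0.0044 0.0092 0.0009]
shift tool [  3.9  -7.6 110.4]
pix [317.7 200.3] area 5723 6161 box (277, 150, 82, 96) xy [473.8 237. ]
```

View pics/w7.png

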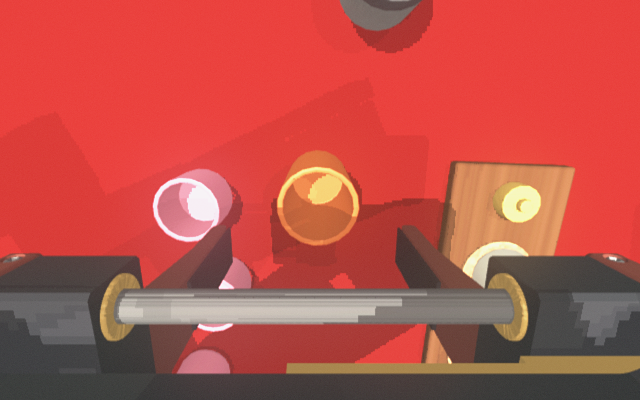

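The amber cup is at (318,200). Checking its y from the box.

```bash
python3 - <<'E'
from m import *
p=ctrl.get_image("wrist")
for y in (235,237,239,241):
    im=cylsil(p,473.7,y,0,98);t=np.linspace(0,6.3,90);u=proj(p,np.c_[473.7+27.5*np.cos(t),y+27.5*np.sin(t),0*t+98])
    print(y,cv2.boundingRect((im>0.5).astype(np.uint8)),'rim rows',u[:,1].min().round(1),u[:,1].max().round(1))
g=p["pixels"];print([(r,tuple(int(v) for v in g[r,318])) for r in list(range(146,156,2))+list(range(160,174,2))+list(range(236,252,2))])
E
```

```text
235 (276, 152, 84, 98) rim rows 171.2 249.2
237 (276, 150, 84, 98) rim rows 168.2 246.5
239 (276, 148, 84, 97) rim rows 165.2 243.8
241 (276, 145, 84, 97) rim rows 162.1 241.1
[(146, (223, 64, 56)), (148, (224, 65, 55)), (150, (223, 92, 62)), (152, (221, 113, 64)), (154, (221, 115, 63)), (160, (225, 120, 69)), (162, (225, 118, 68)), (164, (224, 117, 66)), (166, (236, 131, 75)), (168, (248, 244, 165)), (170, (247, 225, 131)), (172, (248, 166, 92)), (236, (192, 101, 59)), (238, (195, 102, 61)), (240, (218, 117, 70)), (242, (231, 128, 75)), (244, (234, 124, 74)), (246, (165, 56, 49)), (248, (165, 58, 51)), (250, (164, 55, 48))]
```

```bash
python3 -m handwheel '[[[0.004,0.009,0],[1.5,-2,0],1],[[0,0,0],[1.5,-2,0],1],[[0,0,0],[0,-1.5,0],1],[[0,0,0],[0,0,5],1],[[0,0,0],[0,0,8],1],[[0,0,0],[0,0,8],1],[[0,0,0],[0,0,5],1],[[0,0,0],[0,0,2],1],[[0,0,0],[0,0,0],1],[[0,0,0],[0,0,0],1]]'; python3 st.py '[473.8,238.6,47]'
```

```text
t: 32.05
ee_pos: [473.1, 238.7, 123.5]
orientation: [3.141, 0.003, -0.001]
ft_force: [0.7, 0.4, -0.0]
width: 88.2
t 32.05 pos [473.1 238.7 123.5] w 88.2 F [ 0.7  0.4 -0. ] q [ 0.44  0.44  1.91 -0.    0.79  0.44]
turn to square [0.0007 0.0008 0.0016]
shift tool [ 0.7  0.1 76.5]
```

```bash
python3 -m handwheel '[[[0,0,0],[0.6,0,5],1],[[0,0,0],[0,0,10],1],[[0,0,0],[0,0,12],1],[[0,0,0],[0,0,13],1],[[0,0,0],[0,0,12],1],[[0,0,0],[0,0,10],1],[[0,0,0],[0,0,7],1],[[0,0,0],[0,0,3],1],[[0,0,0],[0,0,1],1],[[0,0,0],[0,0,0],1]]'; python3 st.py '[473.8,238.6,47]'
```

```text
t: 32.88
ee_pos: [474.7, 238.9, 44.4]
orientation: [-3.141, -0.002, -0.002]
ft_force: [-0.6, -0.3, -0.2]
width: 87.9
t 32.88 pos [474.7 238.9  44.4] w 87.9 F [-0.6 -0.3 -0.2] q [ 0.44  0.58  1.93 -0.    0.63  0.44]
turn to square [-0.0003 -0.0013  0.0012]
shift tool [-0.9  0.3 -2.6]
```

```bash
python3 -m handwheel '[[[0,0,0],[-0.8,0.3,-1.5],1],[[0,0,0],[0,0,-1],0.7],[[0,0,0],[0,0,0],0.4],[[0,0,0],[0,0,0],0.4],[[0,0,0],[0,0,0],0.4],[[0,0,0],[0,0,0],0.4],[[0,0,0],[0,0,0],0.4],[[0,0,0],[0,0,0],0.4],[[0,0,0],[0,0,0],0.4],[[0,0,0],[0,0,0],0.4]]'; python3 st.py '[640.2,-135.7,0]'
```

```text
t: 33.72
ee_pos: [474.9, 239.1, 49.5]
orientation: [-3.14, -0.002, -0.007]
ft_force: [-0.5, -0.1, 0.2]
width: 56.1
t 33.72 pos [474.9 239.1  49.5] w 56.1 F [-0.5 -0.1  0.2] q [ 0.44  0.57  1.93 -0.    0.63  0.44]
turn to square [-0.0019 -0.0046  0.0013]
shift tool [164.6 375.1  49.5]
```

```bash
python3 -m handwheel '[[[0,0,0],[0,0,-8],0.4],[[0,0,0],[0,0,-15],0.4],[[0,0,0],[0,0,-20],0.4],[[0,0,0],[0,0,-18],0.4],[[0,0,0],[3,5,-10],0.4],[[0,0,0],[3,10,-3],0.4],[[0,0,0],[3,18,0],0.4],[[0,0,0],[3,25,0],0.4],[[0,0,0],[3,28,0],0.4],[[0,0,0],[3,28,0],0.4]]'; python3 st.py '[520,-135.7,120]'
```

```text
t: 34.55
ee_pos: [493.5, 122.1, 127.6]
orientation: [-3.14, -0.014, -0.007]
ft_force: [0.8, 0.7, -2.4]
width: 56.1
t 34.55 pos [493.5 122.1 127.6] w 56.1 F [ 0.8  0.7 -2.4] q [0.22 0.41 1.96 0.   0.77 0.21]
turn to square [-0.0016 -0.0047  0.0091]
shift tool [ 24.1 258.    7.3]
```

```bash
python3 -m handwheel '[[[0,0,0],[0,28,0],0.4],[[0,0,0],[0,28,0],0.4],[[0,0,0],[2,28,0],0.4],[[0,0,0],[2,28,0],0.4],[[0,0,0],[2,26,0],0.4],[[0,0,0],[3,22,0],0.4],[[0,0,0],[2,16,0],0.4],[[0,0,0],[1,10,0],0.4],[[0,0,0],[0,4,0],0.4],[[0,0,0],[0,0,0],0.4]]'; python3 st.py '[640.2,-135.7,67.5]'
```

```text
t: 35.38
ee_pos: [502.9, -89.6, 123.9]
orientation: [-3.141, -0.001, 0.001]
ft_force: [-0.3, 0.4, -1.3]
width: 56.6
t 35.38 pos [502.9 -89.6 123.9] w 56.6 F [-0.3  0.4 -1.3] q [-0.2   0.42  1.95  0.    0.77 -0.2 ]
turn to square [-0.0001  0.0005  0.0008]
shift tool [137.3  46.2  56.4]
```

```bash
python3 -m handwheel '[[[0,0,0],[0,6,0],0.4],[[0,0,0],[4,10,0],0.4],[[0,0,0],[8,10,0],0.4],[[0,0,0],[12,8,0],0.4],[[0,0,0],[18,6,0],0.4],[[0,0,0],[20,3,0],0.4],[[0,0,0],[20,1,0],0.4],[[0,0,0],[16,0,0],0.4],[[0,0,0],[12,0,0],0.4],[[0,0,0],[6,0,0],0.4]]'; python3 st.py '[640.2,-135.7,67.5]'
```

```text
t: 36.22
ee_pos: [626.5, -136.0, 122.8]
orientation: [-3.141, -0.012, 0.002]
ft_force: [0.5, 0.4, -2.5]
width: 55.9
t 36.22 pos [ 626.5 -136.   122.8] w 55.9 F [ 0.5  0.4 -2.5] q [-0.23  0.58  1.66  0.    0.91 -0.24]
turn to square [-0.0005  0.0014  0.0074]
shift tool [13.8 -0.2 55.3]
```

```bash
python3 -m handwheel '[[[0,0,0.007],[3,0,0],0.4],[[0,0,0],[3,0,0],0.4],[[0,0,0],[2,0,0],0.4],[[0,0,0],[1,0,4],0.4],[[0,0,0],[0,0,8],0.4],[[0,0,0],[0,0,10],0.4],[[0,0,0],[0,0,8],0.4],[[0,0,0],[0,0,6],0.4],[[0,0,0],[0,0,3],0.4],[[0,0,0],[0,0,0],0.4]]'; python3 st.py '[640.2,-135.7,67.5]'
python3 - <<'E'
from m import *
p=ctrl.get_image("wrist");save(p,"w8.png")
E
```

```text
t: 37.05
ee_pos: [634.1, -135.6, 77.8]
orientation: [-3.14, -0.002, 0.009]
ft_force: [0.5, 0.1, -1.5]
width: 56.4
t 37.05 pos [ 634.1 -135.6   77.8] w 56.4 F [ 0.5  0.1 -1.5] q [-0.23  0.65  1.65 -0.    0.85 -0.23]
turn to square [-0.0013  0.0056  0.0012]
shift tool [ 6.2  0.1 10.3]
```

View pics/w8.png

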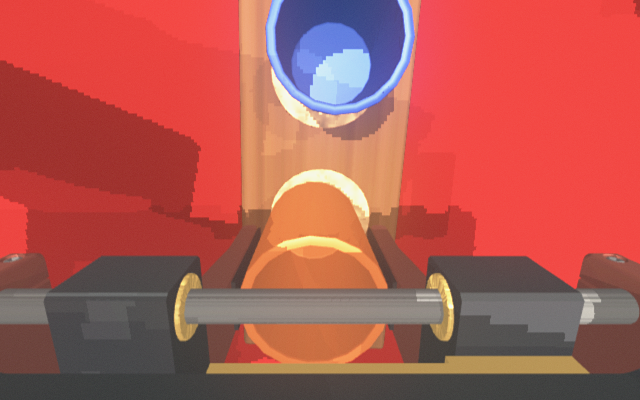

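The amber cup (rim centre near (314,300)) hangs over the mat (edges at columns 272 and 369), about 6 mm short in x as computed. Checking its offset in the jaws while closing in.

```bash
python3 - <<'E'
from m import *
p=ctrl.get_image("wrist");g=p["pixels"]
for y in(-138,-136,-134):
    t=np.linspace(0,6.3,90);u=proj(p,np.c_[635+28*np.cos(t),y+28*np.sin(t),0*t+126.3]);v=proj(p,np.c_[635+28*np.cos(t),y+28*np.sin(t),0*t+28.3]);print(y,u.min(0),u.max(0),'bottom',v.min(0))
print([(r,tuple(int(v) for v in g[r,314])) for r in list(range(178,190,2))+list(range(236,250,2))+list(range(354,370,2))])
t=np.linspace(0,6.3,90);v=proj(p,np.c_[640.2+34*np.cos(t),-135.7+34*np.sin(t),0*t+18]);print('mat pred',v.min(0),v.max(0))
print([(r,tuple(int(v) for v in g[r,320])) for r in range(164,176,2)])
E
python3 -m handwheel '[[[0,0,0],[2,0,0],0.4],[[0,0.005,0],[2,0,0],0.4],[[0,0,0],[1,0,1],0.4],[[0,0,0],[0.5,0,2],0.4],[[0,0,0],[0,0,2],0.4],[[0,0,0],[0,0,1],0.4],[[0,0,0],[0,0,0],0.4],[[0,0,0],[0,0,0],0.4],[[0,0,0],[0,0,0],0.4],[[0,0,0],[0,0,0],0.4]]'; python3 st.py '[640.2,-135.7,67.5]'
```

```text
-138 [236.39803025 238.15268576] [390.00880342 373.76606786] bottom [271.58611644 180.49271195]
-136 [236.0770516  232.67750257] [390.33878434 369.44325977] bottom [271.49039579 177.39310366]
-134 [235.75334856 227.15291889] [390.67158158 365.08582096] bottom [271.39422457 174.2784092 ]
[(178, (247, 247, 220)), (180, (248, 250, 221)), (182, (240, 162, 103)), (184, (234, 136, 80)), (186, (234, 134, 78)), (188, (234, 136, 78)), (236, (248, 224, 136)), (238, (247, 246, 175)), (240, (247, 240, 151)), (242, (247, 228, 131)), (244, (247, 221, 122)), (246, (245, 147, 84)), (248, (241, 142, 83)), (354, (202, 110, 65)), (356, (201, 109, 64)), (358, (204, 112, 68)), (360, (211, 115, 68)), (362, (235, 134, 80)), (364, (187, 146, 85)), (366, (185, 146, 84)), (368, (185, 147, 85))]
mat pred [272.28122341 164.98603819] [371.69869303 259.94631479]
[(164, (226, 154, 107)), (166, (228, 156, 109)), (168, (232, 166, 117)), (170, (248, 247, 199)), (172, (247, 246, 209)), (174, (247, 247, 217))]
t: 37.98
ee_pos: [642.3, -136.1, 74.1]
orientation: [-3.141, -0.002, -0.007]
ft_force: [0.4, 0.1, -1.7]
width: 56.3
t 37.98 pos [ 642.3 -136.1   74.1] w 56.3 F [ 0.4  0.1 -1.7] q [-0.23  0.66  1.64  0.    0.84 -0.23]
turn to square [-0.0002 -0.0047  0.0013]
shift tool [-2.1 -0.4  6.6]
```

```bash
python3 -m handwheel '[[[0,0,0],[-1,0,1],0.4],[[0,-0.003,0],[-0.7,-0.3,2],0.4],[[0,0,0],[0,0,1.5],0.4],[[0,0,0],[0,0,1],0.4],[[0,0,0],[0,0,0.5],0.4],[[0,0,0],[0,0,0],0.4],[[0,0,0],[0,0,0],0.4],[[0,0,0],[0,0,0],0.4],[[0,0,0],[0,0,0],0.4],[[0,0,0],[0,0,0],0.4]]'; python3 st.py '[640.2,-135.7,67.5]'
```

```text
t: 38.82
ee_pos: [640.4, -135.8, 67.6]
orientation: [-3.141, -0.002, -0.002]
ft_force: [-0.1, 0.2, -1.4]
width: 56.1
t 38.82 pos [ 640.4 -135.8   67.6] w 56.1 F [-0.1  0.2 -1.4] q [-0.23  0.67  1.64  0.    0.83 -0.23]
turn to square [-0.0001 -0.0015  0.0013]
shift tool [-0.2 -0.1  0.1]
```

```bash
python3 -m handwheel '[[[0,0,0],[0,0,0.4],0.4],[[0,0,0],[0,0,0.4],0.4],[[0,0,0],[0,0,0.4],0.4],[[0,0,0],[0,0,0.2],0.4],[[0,0,0],[0,0,0],0.4],[[0,0,0],[0,0,0],0.4],[[0,0,0],[0,0,0],0.4],[[0,0,0],[0,0,0],0.4],[[0,0,0],[0,0,0],0.4],[[0,0,0],[0,0,0],0.4]]'; python3 st.py '[640.2,-135.7,67.5]'
```

```text
t: 39.65
ee_pos: [640.5, -135.8, 67.5]
orientation: [-3.142, -0.002, -0.003]
ft_force: [-1.4, -0.3, 1.3]
width: 56.0
t 39.65 pos [ 640.5 -135.8   67.5] w 56.0 F [-1.4 -0.3  1.3] q [-0.23  0.67  1.64  0.    0.83 -0.23]
turn to square [-0.0001 -0.0018  0.0013]
shift tool [-0.3 -0.1  0. ]
```

Landed. Releasing and rising, then backing away.

```bash
python3 -m handwheel '[[[0,0,0],[0,0,0],0.75],[[0,0,0],[0,0,0],1],[[0,0,0],[0,0,0],1],[[0,0,0],[0,0,0],1],[[0,0,0],[0,0,-5],1],[[0,0,0],[0,0,-20],1],[[0,0,0],[0,0,-30],1],[[0,0,0],[0,0,-30],1],[[0,0,0],[0,0,-25],1],[[0,0,0],[0,0,-10],1]]' && python3 -m handwheel '[[[0,0,0],[-5,0,-5],1],[[0,0,0],[-15,0,-5],1],[[0,0,0],[-20,0,-5],1],[[0,0,0],[-20,0,0],1],[[0,0,0],[-20,0,0],1],[[0,0,0],[-20,0,0],1],[[0,0,0],[-10,0,0],1],[[0,0,0],[-5,0,0],1],[[0,0,0],[0,0,0],1],[[0,0,0],[0,0,0],1]]'
python3 - <<'E'
from m import *
T=ctrl.get_image("top");S=ctrl.get_image("scene");save(T,"t9.png")
for c,x,y in(('white',650.,148.5),('green',647.,54.),('blue',644.,-41.),('amber',640.2,-135.7)):
  for n,p in(('T',T),('S',S)):
    m,ce=mask(p,c,proj(p,[x,y,18+H[c]/2])[0],(16 if n=='T' else 30));q=np.array([x,y])
    if ce is None: continue
    for _ in range(4):
        sc,s=silh(p,*q,18,H[c]);J=np.c_[silh(p,q[0]+4,q[1],18,H[c])[0]-sc,silh(p,q[0],q[1]+4,18,H[c])[0]-sc]/4;q=q+np.linalg.solve(J,ce-sc)
    print(c,n,(q-[x,y]).round(1),m.sum(),s)
for n,p in(('T',T),('S',S)):
  for d in ctrl.spot_point(p,"bowl")[:1]: print('bowl',n,w(p,d["position"]).round(0),round(d["score"],2))
c=S["pixels"][150:300,190:410];cv2.imwrite('pics/s9.png',cv2.resize(c,None,fx=3.6,fy=3.6,interpolation=cv2.INTER_CUBIC)[:,:,::-1])
c=T["pixels"][130:240,220:480];cv2.imwrite('pics/t9c.png',cv2.resize(c,None,fx=3,fy=3,interpolation=cv2.INTER_CUBIC)[:,:,::-1])
E
```

```text
t: 40.48
ee_pos: [638.6, -135.4, 188.7]
orientation: [-3.14, -0.002, 0.007]
ft_force: [0.3, 0.1, -0.2]
width: 87.8
t: 41.32
ee_pos: [516.1, -134.8, 201.8]
orientation: [-3.14, -0.002, 0.008]
ft_force: [0.2, -0.4, 0.1]
width: 87.7
white T [2.2 1. ] 357 387.3843137254902
white S [-0.9  0.7] 830 890.2156862745097
green T [3.1 1.4] 364 417.6313725490196
green S [0.1 1.8] 843 977.0156862745098
blue T [2.  0.3] 400 455.4980392156863
blue S [-1.3  0.6] 934 1064.549019607843
amber T [-0.5 24.5] 276 505.878431372549
amber S [17.3  8.6] 1797 1185.9019607843136
bowl T [ 493. -388.   -1.] 0.73
bowl S [ 494. -379.   -2.] 0.58
```

View pics/s9.png

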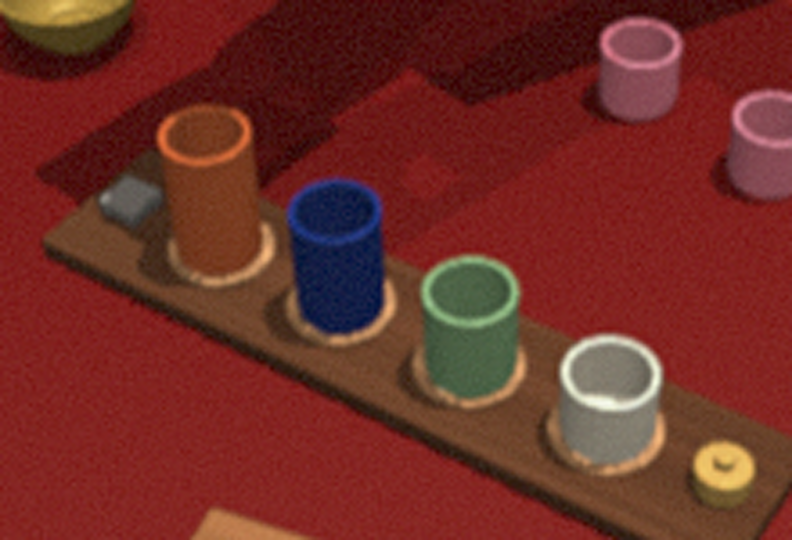

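View pics/t9c.png

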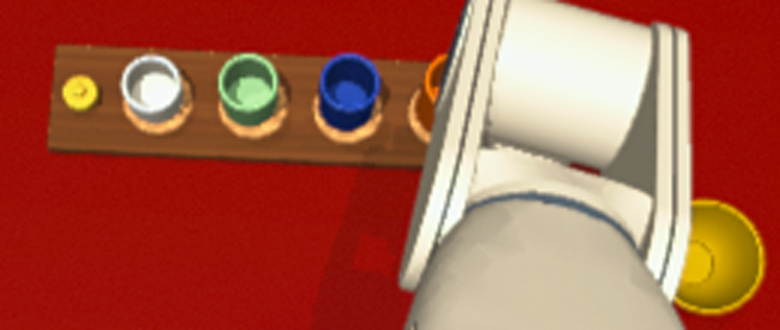

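The scene crop shows amber, blue, green and white upright and centred on their mats, at crop columns 219, 340, 470 and 608, with the brass weight beside white. The bowl has not moved and the arm is clear.

```bash
python3 -c "
from workcell import ctrl
print(ctrl.close_job())"
```

```text
the job is handed in; nothing more can be done
None
```

The four cups stand upright on the cork mats in height order: white next to the brass weight, then green, blue and amber at the far end. I handed the job in at about 41 s with the gripper open and the arm clear. The three pink look-alikes were not used.

**Centring:**
- **White, green and blue:** the scene camera puts them within 2 mm of their mat centres. The top camera puts them 2–3 mm further across the board, but I had compared them with mat positions averaged over several views.
- **Amber:** my last numeric check failed. The cork mat was picked up in the scene-view colour mask, and the arm hid part of the cup from the top camera. I judged it by eye in the scene picture, where its base looks centred (within about 1 mm) on the mat. The tool position at release was within 0.3 mm of the target.

**Bowl:** the networks place it within about 3 mm of the first look, inside their stated error. Nothing was knocked over.

**Disagreement:** the jaws closed to about 54.5 mm on green and blue instead of the nominal 56. The wrist picture showed green upright and centred in the jaws, so I took those cups to be slightly narrow. I did not check blue the same way.

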